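# Open the parts drawer to its catch and index its divider

## Robot

A 6-joint arm with a two-finger parallel gripper is mounted at the origin on the work surface. World frame = base frame: x ahead of the robot, y to its left, z up, the work surface at z = 0. Lengths are in m, angles in rad, forces in N, time in s.
With the tool pointing down it reaches from about 0.35 to 0.85 m from the base axis. Payload 8.1 kg.
Tool frame: the origin (TCP) lies midway between the tips of the shut fingers; the grasp point (between the pads) lies robot.grip_depth behind it (robot.grip_depth is the distance from the TCP to the grasp point, in m); z points along the fingers, y is the line along which they close (so a half turn about z gives the same grasp; the last joint's range is limited). The gripper opens to 93 mm and grips with 3 to 60 N. Pads are 15 mm wide; open, the fingers measure 128 mm over their backs; the gripper's body (75 mm by 188 mm) begins 65 mm behind the grasp point.
Start: joints at [1.13, 0.13, 1.488, -0, 1.523, -0.085], TCP at [0.209, 0.562, 0.219] pointing down, gripper open.
Joint ranges: [-2.96, 2.96], [-0.89, 2.26], [0.02, 2.5], [-1.34, 4.48], [0, 2.73], [-2.66, 2.66]. Speed limits (rad/s): [2.39, 2.39, 2.79, 3.14, 3.14, 3.14].

## Interface

Orientations are given as a rotation vector (axis times angle).
In Python, from plant import robot gives the robot as it stands.
- The arm moves only by the tool carry_out, never from a script. Its argument "rows" is a list of rows, each a list of 6 numbers: the shift along the tool's x, y, z in m, then the turn, a rotation vector about the tool's x, y, z in degrees. A call has 1 to 12 rows; each row is the pose to reach, as a shift and turn from the pose commanded when the call began, along the tool's axes at that moment; what a row does not reach only later rows make up. A row lasts 1/8 s, in which the tool goes at most 62.5 mm and 10.7 degrees, less where a joint would pass 70% of its speed; a pose out of reach is approached as far as the arm can. A call with a gripper value outside its range is refused whole. "jaw" is the closure in counts, from 0 (fully open) to 255 (shut), set as the call begins (left out, the last holds). The fingers move at their own pace and stop on an object; "force" is the grip in N (left out, the last holds). Time passes only in rows, so rows that repeat a pose let the fingers close. It gives the time, the measured TCP pose, the force, the opening and the grip force at its end, in the units of the state.
- robot.read_state(): the state, without advancing time (a new reading comes with each control period).
- robot.read_camera(name): name is "side" or "top"; returns the picture (480x640x3 uint8, red, green, blue); there is no depth.
- robot.camera_model(name): a dict with "fx", "fy", "cx", "cy" (pixels), "R" (3x3) and "t" (3): a world point X has camera coordinates R X + t. Camera axes: x right, y down, z forward; pixel columns grow to the right and rows downward; lengths in m; the calibration is good to about 2 mm. A picture is of the moment at which its call begins. camera_model takes no time and is no camera call.
- robot.close_job(): hands the job in; it is judged then, once.
Trained networks look in the newest picture that a camera, given by its name, has taken for a name from the list of things; names that differ only in an ending like _2 or _b are one class to them, and where a whole thing is asked for, a point or a joint stands for the part that bears it (a point fixed in the world has none). Each returns a list of dicts, best first, with "conf" (0 to 1); they miss things now and then, are a little off and sometimes report something else, mostly with a low value. They report only what shows in the picture. A call takes as long as a camera call.
- robot.outline_of(camera, target): "pixels" (480x640 bool, what is visible of it) and "pixel" ([column, row] in pixels, amid what is visible of it).
The state is a dict: "t": time; "q": joint angles; "dq": joint speeds; "joint_torque": joint torques, N m; "tool_pos": TCP position; "orientation": TCP orientation; "force": force on the tool from outside, world axes, zero at the start; "wrist_torque": the same for the moment, N m; "opening": finger opening in m; "gripper_force": force on a finger pad.
Only numpy, scipy, OpenCV 4.12 (cv2) and the standard library are available. Lean on these libraries where they do the work, as an engineer would, in place of code of your own. Each camera call takes 0.05 s, during which the arm holds its last target. There are 200 camera calls.

## Task

Make room in the front of the upper drawer of the grey parts chest: pull that drawer out until its hold-open catch drops in at the travel stop, easing it against the stop by feel and never hauling on it once it is there. Then slide the drawer's divider one notch towards the back so that it sits in the next notch. Leave the lower drawer shut and the things around the chest where they are.

Things in the scene. Friction and masses are not known exactly. Their poses are not given: they have to be found in the camera images.
- chest_front (a point): middle of the front edge of the top panel of the grey steel parts chest, 154 mm above the desk. The chest has two drawers, one above the other, and is 280 deep (x) x 300 wide (y) x 154 high, fixed to the desk. x axis: towards the chest's back; the drawers come out along -x, their closed fronts standing 15 mm in front of this point. The chest ends 265 mm behind this point.
- drawer (a joint): how far the upper drawer is out, m: 0 shut. A hidden travel stop inside the chest, set differently each time, lies somewhere between 0.140 and 0.195. The drawer runs at 2 to 5 N. About 10 mm before the stop's sprung buffer is met, the hold-open catch begins to drop; on the buffer the pull rises by 4 N a mm. With the catch in, the drawer cannot go back in; without it, 2 to 5 N push it in.
- drawer_handle (a point): middle of the upper drawer's handle: a straight steel bar 10 mm thick and 85 mm long, along the chest's y, 118 mm above the desk, 45 mm in front of the drawer's front (bar centre to face). Pinch it from above, one finger on either side. The front panel is 15 mm thick, its top 140 mm above the desk. x axis as the chest's.
- catch (a joint): hold-open catch of the upper drawer, m: 0 to 0.002 while the drawer runs, about 0.010 when the catch has dropped in at the stop.
- catch_top (a point): top of the catch's indicator pin: a steel pin, diameter 12 mm, standing up from the top edge of the upper drawer's front, 125 mm to the chest's +y side of the middle. It stands about 11 mm above that edge while the drawer runs and sinks by 8 to 10 mm when the catch drops in.
- divider (a joint): place of the upper drawer's divider along the drawer, m, growing towards the chest's back: notches at 0 (where it starts), 0.040 (the next) and 0.080. A spring roller drops into each notch and centres the divider from within about 5 mm; it takes 6 to 12 N to leave a notch, 1 to 2 N to slide between.
- divider_tab (a point): middle of the top of the divider's grab tab: aluminium, 12 mm thick (x) x 55 mm wide (y), rising 26 mm above the 6 mm divider plate that spans the drawer; its top is 138 mm above the desk. At its first notch the tab's centre is 50 mm behind the inner face of the drawer's front panel. x axis as the chest's. While the drawer is shut it lies under the chest's top.
- lower (a joint): how far the lower drawer is out, m: 0 shut; it is to stay shut.
- lower_handle (a point): middle of the lower drawer's handle, like the upper one, 40 mm above the desk.
- oil: grey plastic bottle, diameter 68, 170 high, on the desk. Origin: centre of underside.
- bin: open yellow plastic bin 160 x 105 x 70 high, on the desk to the right of the drawer. Origin: centre of underside.
- driver: screwdriver 180 long, lying on the desk in front of the chest, under the drawer's path. Origin: underside.
- can: steel can, diameter 66, 100 high, on the desk. Origin: centre of underside.
- mug: white mug, diameter 80, 90 high, on the desk to the left of the chest. Origin: centre of underside.
- buffer (a joint): how far the sprung buffer of the upper drawer's travel stop (hidden in the chest) is squashed, m: 0 untouched, 0.0025 at a pull of about 10 N; 0.006 (24 N) is too much.

How it is judged:
By the outcome, as a careful person would: the job done as asked, in the order asked, and still so for the second after the job is handed in, with the robot touching nothing.
It also fails if it takes over 54 s, if anything falls off the work surface, if the arm or the gripper's body presses on something with over 40 N, if the wrist force passes 120 N, or if a joint passes its speed limit or range.

## Working session

There is one attempt and no reset: what is moved stays moved. The work goes in short steps, Python scripts to look and compute and a tool call to move; the robot and the scene stay as the last step left them, time stands still between calls to the robot, and variables do not carry over. Pictures are saved under pics/ and viewed, at most 10 in all, crops included, and the job is handed in when it is done.

Besides the shell and the picture viewer there is one more tool, called by a JSON object that holds its "name" and its "arguments". carry_out: Moves the arm, as the interface text tells. Its arguments: {"type":"object","properties":{"rows":{"type":"array"},"jaw":{"type":"number"},"force":{"type":"number"}},"required":["rows"]}

```bash
mkdir -p pics; cat > h.py <<'E'
import numpy as np, cv2
from plant import robot
from scipy.spatial.transform import Rotation as Rn
def ray(cam,p):
    m=robot.camera_model(cam);R=np.array(m['R']);t=np.array(m['t'])
    d=R.T@np.array([(p[0]-m['cx'])/m['fx'],(p[1]-m['cy'])/m['fy'],1]);return -R.T@t,d/np.linalg.norm(d)
def atz(cam,p,z):
    c,d=ray(cam,p);return c+d*(z-c[2])/d[2]
def proj(cam,X):
    m=robot.camera_model(cam);x=np.array(m['R'])@np.array(X)+np.array(m['t']);return [m['fx']*x[0]/x[2]+m['cx'],m['fy']*x[1]/x[2]+m['cy']]
def tri(a,b):
    A=0;B=0
    for c,d in (a,b):
        P=np.eye(3)-np.outer(d,d);A=A+P;B=B+P@c
    return np.linalg.solve(A,B)
def snap(cam,f):
    im=robot.read_camera(cam);cv2.imwrite('pics/'+f,im[:,:,::-1]);return im
E
python3 - <<'E'
from h import *
np.set_printoptions(precision=4,suppress=True)
print(robot.grip_depth,robot.read_state())
for c in('side','top'):
    snap(c,c+'0.png');m=robot.camera_model(c);print(c,m)
for n in('chest_front','drawer_handle','catch_top','divider_tab','lower_handle','oil','bin','driver','can','mug'):
    r={}
    for c in('side','top'):
        o=robot.outline_of(c,n)
        for k in o[:2]: 
            ys,xs=np.nonzero(k['pixels']);print(n,c,round(k['conf'],2),np.round(k['pixel'],1),len(xs),xs.min(),xs.max(),ys.min(),ys.max())
        if o:r[c]=ray(c,o[0]['pixel'])
    if len(r)==2:print('   ',tri(r['side'],r['top']))
E
```

```text
0.0188 {'t': 0.0, 'q': array([ 1.1296,  0.1311,  1.4893, -0.    ,  1.523 , -0.0854]), 'dq': array([ 0.0006, -0.0007,  0.0015, -0.0011,  0.0013,  0.0005]), 'joint_torque': array([ -0.0005, -55.9842, -49.1751,   0.0767,   0.0356,  -0.0002]), 'tool_pos': array([0.2087, 0.5619, 0.2176]), 'orientation': array([-0.5559, -3.0915,  0.0028]), 'force': array([-0.1881,  0.1464,  0.0644]), 'wrist_torque': array([ 0.0247, -0.0005, -0.0711]), 'gripper_force': 0.0, 'opening': 0.09310923297928089}
side {'fx': 537.6325996429331, 'fy': 537.6325996429331, 'cx': 325.54541128993503, 'cy': 242.8615685919683, 'R': array([[ 0.8407, -0.5413, -0.0128],
       [-0.3564, -0.5355, -0.7657],
       [ 0.4076,  0.6483, -0.6431]]), 't': array([-0.5076,  0.3202,  0.8016])}
top {'fx': 596.6999039275046, 'fy': 596.6999039275046, 'cx': 325.03011774617204, 'cy': 240.60906710001092, 'R': array([[ 0.024 , -0.9997, -0.0017],
       [-0.9983, -0.0239, -0.0537],
       [ 0.0536,  0.003 , -0.9986]]), 't': array([-0.028 ,  0.5772,  1.319 ])}
chest_front side 0.73 [376.5 219.6] 19382 288 485 139 292
chest_front top 0.64 [276.1 1
[... 411 characters left out ...]
5 248 138 212
lower_handle top 0.52 [248.  206.8] 114 246 289 196 224
    [ 0.6713  0.1566 -0.0291]
oil side 0.93 [230.6 180.5] 1732 214 248 139 212
oil top 0.82 [144.7 230.3] 1267 121 168 215 248
    [0.5867 0.3734 0.0715]
bin side 0.65 [340.4 332. ] 7153 287 398 285 385
bin side 0.2 [270.2 187.1] 1685 252 290 159 210
bin top 0.97 [373.  250.8] 3673 347 400 210 285
    [ 0.5569 -0.12    0.0429]
driver side 0.73 [239.4 279.5] 541 233 249 240 301
driver top 0.88 [258.9 279.8] 623 211 286 262 295
    [0.485  0.1331 0.0031]
can side 0.58 [255.4 346.5] 2434 236 279 313 379
can top 0.71 [353.  312.9] 792 337 368 297 328
    [ 0.4192 -0.0776  0.0543]
mug top 0.78 [166.4 193.1] 1596 142 188 172 224
```

View pics/top0.png

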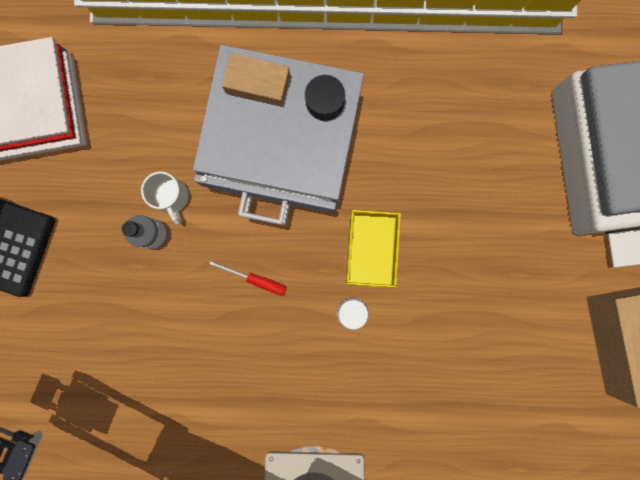

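View pics/side0.png

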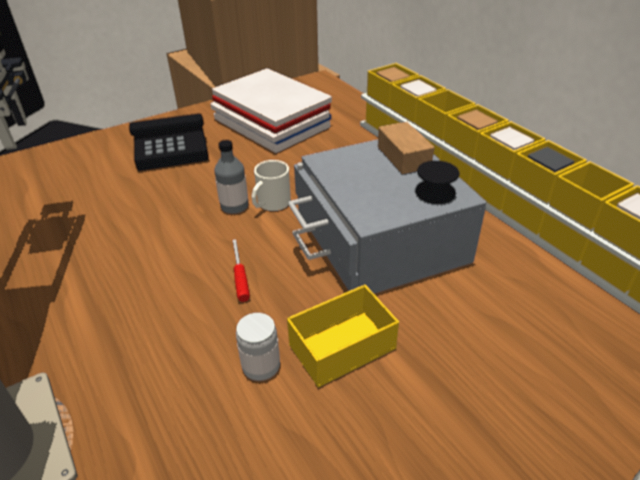

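The top picture shows the chest turned about 10°, with its top-panel corners near (222,45), (363,72), (335,207) and (196,178), and the upper handle bar near (241,217)–(287,224). The side picture shows both handles near x 290–325; the screwdriver and bin stand clear in front. I'll enlarge the handle in both views.

```bash
python3 - <<'E'
from h import *
a=cv2.imread('pics/top0.png')[165:235,185:345];b=cv2.imread('pics/side0.png')[145:285,280:370]
A=cv2.resize(a,None,fx=4.9,fy=4,interpolation=cv2.INTER_CUBIC)
A=cv2.resize(a,(640,280),interpolation=cv2.INTER_CUBIC)
B=cv2.resize(b,(360,560),interpolation=cv2.INTER_CUBIC)
C=np.zeros((560,1000,3),np.uint8);C[:280,:640]=A;C[:,640:]=B
cv2.imwrite('pics/c1.png',cv2.resize(C,(800,448)))
np.set_printoptions(precision=4,suppress=True)
# chest top corners at z=.154
for p in((222,45),(363,72),(335,207),(196,178)):print(atz('top',p,.154))
for p in((241,217),(287,224)):print('bar',atz('top',p,.118))
E
```

```text
[0.9648 0.2052 0.154 ]
[ 0.9156 -0.0836  0.154 ]
[ 0.6384 -0.033   0.154 ]
[0.6904 0.2485 0.154 ]
bar [0.6169 0.1605 0.118 ]
bar [0.6047 0.065  0.118 ]
```

View pics/c1.png

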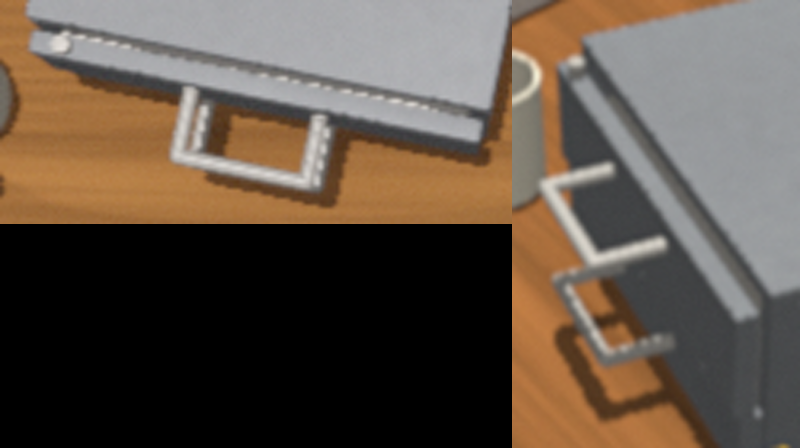

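```bash
python3 - <<'E'
from h import *
np.set_printoptions(precision=4,suppress=True)
T=lambda p:(185+p[0]/3.2,165+p[1]/3.2)
S=lambda p:(280+(p[0]-512)/3.2,145+p[1]/3.2)
def t(n,a,b):
    X=tri(ray('top',T(a)),ray('side',S(b)));print(n,X,'reproj',np.array(proj('top',X))-T(a),np.array(proj('side',X))-S(b));return X
L=t('barL',(180,155),(546,185));R=t('barR',(313,184),(596,262))
t('pin',(60,43),(575,63))
fl=t('topFR',(490,110),(770,297));f2=t('topFL',(30,17),(585,38))
print('barz',atz('top',T((180,155)),.118),atz('top',T((313,184)),.118))
for p in((28,50),(478,152),(30,32),(482,120)):print('front .140',atz('top',T(p),.14))
d=L-R;print('yaw',np.degrees(np.arctan2(-d[0],d[1])),np.linalg.norm(d))
d=f2-fl;print('yaw',np.degrees(np.arctan2(-d[0],d[1])),np.linalg.norm(d))
E
```

```text
barL [0.6244 0.1596 0.1212] reproj [ 0.0904 -0.1669] [-0.1943  0.017 ]
barR [0.608  0.0728 0.1237] reproj [ 0.2342 -0.4183] [-0.5196  0.0485]
pin [0.6909 0.2336 0.1494] reproj [ 0.092  -0.1646] [-0.1795  0.0162]
topFR [ 0.6542 -0.039   0.1526] reproj [ 0.0342 -0.0532] [-0.072  0.008]
topFL [0.7077 0.2515 0.1538] reproj [ 0.4788 -0.8436] [-0.9086  0.0804]
barz [0.6243 0.1602 0.118 ] [0.6076 0.0737 0.118 ]
front .140 [0.6871 0.256  0.14  ]
front .140 [ 0.6286 -0.0322  0.14  ]
front .140 [0.6986 0.2552 0.14  ]
front .140 [ 0.6491 -0.0342  0.14  ]
yaw -10.699838208910172 0.08836117225416544
yaw -10.437436897513539 0.29539035735217645
```

```bash
cat >> h.py <<'E'
A=np.radians(-10.6);ax=np.array([np.cos(A),np.sin(A),0]);ay=np.array([-ax[1],ax[0],0])
def goto(P):
    s=robot.read_state();R=Rn.from_rotvec(s['orientation']).as_matrix()
    Z=np.array([0,0,-1.]);Y=ax
    G=np.stack([np.cross(Y,Z),Y,Z],1)
    print('t',s['t'],'tcp',s['tool_pos'].round(4),'shift',(R.T@(np.array(P)-s['tool_pos'])).round(4),'turn',np.degrees(Rn.from_matrix(R.T@G).as_rotvec()).round(1),'F',s['force'].round(1),'op',s['opening'])
E
python3 -c "
from h import *
goto([.615,.1165,.20])"
```

```text
t 1.1 tcp [0.209  0.5625 0.2186] shift [-0.5359 -0.2766  0.0186] turn [-0.   0.  80.2] F [ 0.2 -0.7 -0.5] op 0.09285548123016213
```

{"name": "carry_out", "arguments": {"rows": [[-0.536, -0.277, 0.0, 0, 0, 80], [-0.536, -0.277, 0.0, 0, 0, 80], [-0.536, -0.277, 0.0, 0, 0, 80], [-0.536, -0.277, 0.0, 0, 0, 80], [-0.536, -0.277, 0.0, 0, 0, 80], [-0.536, -0.277, 0.0, 0, 0, 80], [-0.536, -0.277, 0.0, 0, 0, 80], [-0.536, -0.277, 0.0, 0, 0, 80], [-0.536, -0.277, 0.0, 0, 0, 80], [-0.536, -0.277, 0.019, 0, 0, 80], [-0.536, -0.277, 0.019, 0, 0, 80], [-0.536, -0.277, 0.019, 0, 0, 80]], "jaw": 140, "force": 25}}

```text
t: 2.6
tool_pos: [0.6147, 0.1163, 0.1996]
orientation: [-2.413, -2.01, 0.0]
force: [0.8, 0.5, 0.4]
opening: 0.0421
gripper_force: 0.0
```

```bash
python3 - <<'E'
from h import *
goto([.615,.1165,.20])
snap('top','t2.png');snap('side','s2.png')
a=cv2.imread('pics/top0.png')
a=cv2.imread('pics/t2.png')[130:270,180:340];b=cv2.imread('pics/s2.png')[100:290,240:400]
cv2.imwrite('pics/c2.png',np.hstack([cv2.resize(a,(400,350)),cv2.resize(b,(400,475))[:350]*1]))
E
```

```text
t 2.6 tcp [0.6147 0.1163 0.1996] shift [ 0.0003  0.0003 -0.0004] turn [-0.  -0.   0.2] F [0.8 0.5 0.4] op 0.04205789415296524
```

View pics/c2.png

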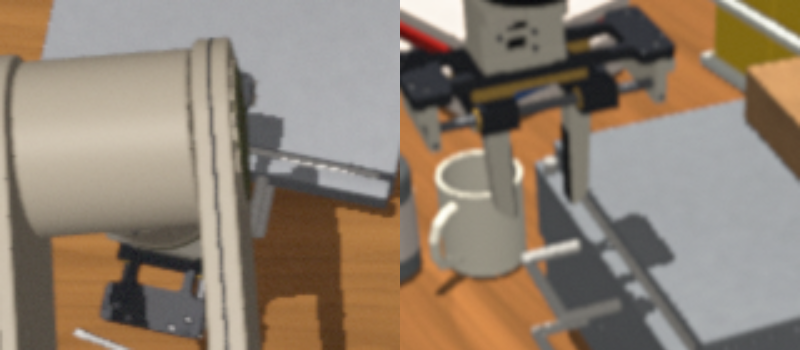

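The fingers stand either side of the bar line in the side view (tips near (500,210) and (578,195) in the crop), clear of the front. Going down.

{"name": "carry_out", "arguments": {"rows": [[0, 0, 0.04, 0, 0, 0], [0, 0, 0.07, 0, 0, 0], [0, 0, 0.08, 0, 0, 0], [0, 0, 0.09, 0, 0, 0], [0, 0, 0.098, 0, 0, 0], [0, 0, 0.098, 0, 0, 0]]}}

```text
t: 3.45
tool_pos: [0.6149, 0.1162, 0.1017]
orientation: [2.413, 2.011, 0.0]
force: [-0.0, 0.1, -0.4]
opening: 0.042
gripper_force: 0.0
```

{"name": "carry_out", "arguments": {"rows": [[0, 0, 0, 0, 0, 0], [0, 0, 0, 0, 0, 0], [0, 0, 0, 0, 0, 0], [0, 0, 0, 0, 0, 0]], "jaw": 255, "force": 30}}

```text
t: 3.95
tool_pos: [0.6153, 0.116, 0.1019]
orientation: [2.413, 2.011, 0.001]
force: [0.2, 1.0, 0.7]
opening: 0.009
gripper_force: 30.0
```

{"name": "carry_out", "arguments": {"rows": [[0, -0.01, 0, 0, 0, 0], [0, -0.025, 0, 0, 0, 0], [0, -0.04, 0, 0, 0, 0], [0, -0.055, 0, 0, 0, 0], [0, -0.07, 0, 0, 0, 0], [0, -0.085, 0, 0, 0, 0], [0, -0.1, 0, 0, 0, 0], [0, -0.11, 0, 0, 0, 0], [0, -0.12, 0, 0, 0, 0], [0, -0.125, 0, 0, 0, 0], [0, -0.125, 0, 0, 0, 0]]}}

```text
t: 5.32
tool_pos: [0.4914, 0.1384, 0.1018]
orientation: [-2.413, -2.011, 0.001]
force: [-2.4, -4.5, 5.4]
opening: 0.0094
gripper_force: 30.0
```

```bash
cat >> h.py <<'E'
P0=np.array([.6153,.116,.1019])
def rep():
    s=robot.read_state();d=s['tool_pos']-P0
    print('t',s['t'],'out',round(-d@ax,4),'lat',round(d@ay,4),'z',d[2].round(4),'Fx',round(s['force']@ax,2),'Fy',round(s['force']@ay,2),'Fz',s['force'][2].round(1),'op',s['opening'])
E
python3 - <<'E'
from h import *
rep();snap('top','t3.png');snap('side','s3.png')
a=cv2.imread('pics/t3.png')[150:290,180:340];b=cv2.imread('pics/s3.png')[110:285,240:400]
cv2.imwrite('pics/c3.png',np.hstack([cv2.resize(a,(400,350)),cv2.resize(b,(400,438))[:350]]))
E
```

```text
t 5.325 out 0.1259 lat -0.0007 z -0.0001 Fx -1.49 Fy -4.87 Fz 5.4 op 0.009366423687042946
```

View pics/c3.png

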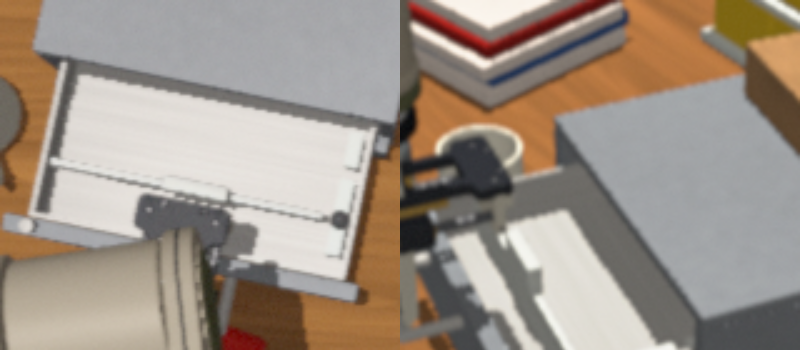

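The drawer is out about 126 mm; the tab shows at crop (195,187) and the catch pin at (25,225). Now easing in small steps, with the small sideways load relieved.

{"name": "carry_out", "arguments": {"rows": [[-0.0007, -0.004, 0, 0, 0, 0], [-0.0007, -0.008, 0, 0, 0, 0], [-0.0007, -0.012, 0, 0, 0, 0], [-0.0007, -0.014, 0, 0, 0, 0], [-0.0007, -0.014, 0, 0, 0, 0]]}}

```text
t: 6.05
tool_pos: [0.4778, 0.1408, 0.1019]
orientation: [-2.413, -2.011, -0.0]
force: [-0.5, 0.2, 5.8]
opening: 0.0085
gripper_force: 30.0
```

```bash
python3 -c "
from h import *
rep()"
```

```text
t 6.05 out 0.1397 lat -0.0009 z -0.0 Fx -0.53 Fy 0.06 Fz 5.8 op 0.008539015982168826
```

{"name": "carry_out", "arguments": {"rows": [[0, -0.0015, 0, 0, 0, 0], [0, -0.003, 0, 0, 0, 0]]}}

```text
t: 6.3
tool_pos: [0.4753, 0.1412, 0.1018]
orientation: [2.413, 2.011, 0.001]
force: [2.4, 0.8, 4.3]
opening: 0.0089
gripper_force: 30.0
```

{"name": "carry_out", "arguments": {"rows": [[0, -0.0015, 0, 0, 0, 0], [0, -0.003, 0, 0, 0, 0]]}}

```text
t: 6.55
tool_pos: [0.4723, 0.1418, 0.1018]
orientation: [-2.413, -2.011, -0.001]
force: [2.1, 1.7, 5.5]
opening: 0.0086
gripper_force: 30.0
```

{"name": "carry_out", "arguments": {"rows": [[0, -0.0015, 0, 0, 0, 0], [0, -0.003, 0, 0, 0, 0]]}}

```text
t: 6.8
tool_pos: [0.4692, 0.1423, 0.1018]
orientation: [-2.413, -2.011, -0.001]
force: [1.5, 2.3, 5.6]
opening: 0.0087
gripper_force: 30.0
```

{"name": "carry_out", "arguments": {"rows": [[0, -0.0015, 0, 0, 0, 0], [0, -0.003, 0, 0, 0, 0]]}}

```text
t: 7.05
tool_pos: [0.4659, 0.1429, 0.1018]
orientation: [-2.413, -2.011, 0.0]
force: [-1.1, 3.5, 6.7]
opening: 0.0084
gripper_force: 30.0
```

{"name": "carry_out", "arguments": {"rows": [[0, -0.0015, 0, 0, 0, 0], [0, -0.003, 0, 0, 0, 0]]}}

```text
t: 7.3
tool_pos: [0.463, 0.1434, 0.1018]
orientation: [-2.413, -2.011, 0.0]
force: [2.5, 2.0, 5.3]
opening: 0.009
gripper_force: 30.0
```

{"name": "carry_out", "arguments": {"rows": [[0, -0.0015, 0, 0, 0, 0], [0, -0.003, 0, 0, 0, 0]]}}

```text
t: 7.55
tool_pos: [0.4605, 0.1439, 0.1018]
orientation: [2.413, 2.011, 0.001]
force: [2.3, 3.3, 3.8]
opening: 0.0087
gripper_force: 30.0
```

{"name": "carry_out", "arguments": {"rows": [[0, -0.0015, 0, 0, 0, 0], [0, -0.003, 0, 0, 0, 0]]}}

```text
t: 7.8
tool_pos: [0.4586, 0.1443, 0.1019]
orientation: [2.412, 2.01, 0.004]
force: [9.6, 1.4, -0.8]
opening: 0.009
gripper_force: 30.0
```

Force has risen to about 10 N: looks like the buffer. I'll hold there and check the pin.

{"name": "carry_out", "arguments": {"rows": [[0, 0, 0, 0, 0, 0], [0, 0, 0, 0, 0, 0]]}}

```text
t: 8.05
tool_pos: [0.4584, 0.1443, 0.1019]
orientation: [2.412, 2.01, 0.003]
force: [6.8, 1.6, 0.9]
opening: 0.0091
gripper_force: 30.0
```

```bash
python3 - <<'E'
from h import *
rep();snap('top','t4.png');snap('side','s4.png')
a=cv2.imread('pics/t4.png')[150:290,180:340];b=cv2.imread('pics/s4.png')[110:285,200:400]
cv2.imwrite('pics/c4.png',np.hstack([cv2.resize(a,(400,350)),cv2.resize(b,(400,350))]))
for c in('side','top'):
  for k in robot.outline_of(c,'catch_top')[:2]:print(c,k['conf'],k['pixel'],k['pixels'].sum())
E
```

```text
t 8.05 out 0.1594 lat -0.0011 z -0.0 Fx 6.44 Fy 2.84 Fz 0.9 op 0.009066639736359771
```

View pics/c4.png

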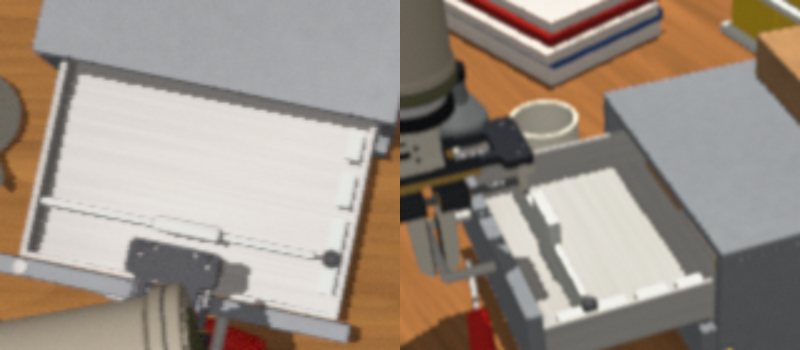

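{"name": "carry_out", "arguments": {"rows": [[0, -0.0006, 0, 0, 0, 0], [0, -0.0006, 0, 0, 0, 0], [0, -0.0006, 0, 0, 0, 0]]}}

```text
t: 8.62
tool_pos: [0.4583, 0.1443, 0.1019]
orientation: [2.412, 2.01, 0.004]
force: [10.0, 1.9, -1.6]
opening: 0.0092
gripper_force: 30.0
```

{"name": "carry_out", "arguments": {"rows": [[0, 0.002, 0, 0, 0, 0], [0, 0.004, 0, 0, 0, 0], [0, 0.004, 0, 0, 0, 0]]}}

```text
t: 9.0
tool_pos: [0.4609, 0.1438, 0.1018]
orientation: [-2.413, -2.011, -0.001]
force: [1.1, 3.2, 6.1]
opening: 0.0086
gripper_force: 30.0
```

{"name": "carry_out", "arguments": {"rows": [[0, 0.001, 0, 0, 0, 0], [0, 0.001, 0, 0, 0, 0], [0, 0.001, 0, 0, 0, 0]]}}

```text
t: 9.38
tool_pos: [0.4614, 0.1438, 0.1018]
orientation: [-2.413, -2.011, 0.0]
force: [0.1, 3.1, 7.3]
opening: 0.009
gripper_force: 30.0
```

{"name": "carry_out", "arguments": {"rows": [[0, 0.001, 0, 0, 0, 0], [0, 0.0015, 0, 0, 0, 0], [0, 0.0015, 0, 0, 0, 0]]}}

```text
t: 9.75
tool_pos: [0.4628, 0.1435, 0.1018]
orientation: [-2.413, -2.011, 0.001]
force: [-0.9, 2.2, 7.2]
opening: 0.0093
gripper_force: 30.0
```

```bash
python3 - <<'E'
from h import *
rep()
pin=np.array([.6909,.2336,.1494])
for o,z in((.155,.151),(.155,.142)):
    X=pin-ax*o;X[2]=z;print(proj('side',X),proj('top',X))
snap('top','t5.png');snap('side','s5.png')
a=cv2.imread('pics/t5.png')[225:285,165:225];b=cv2.imread('pics/s5.png')[150:270,180:300]
c=cv2.imread('pics/t3.png')[205:265,165:225]
cv2.imwrite('pics/c5.png',np.hstack([cv2.resize(i,(266,266),interpolation=cv2.INTER_CUBIC) for i in(c,a,b)]))
E
```

```text
t 9.75 out 0.155 lat -0.001 z -0.0001 Fx -1.25 Fy 1.99 Fz 7.2 op 0.009274340884158492
[np.float64(227.89826006061014), np.float64(180.10982634891104)] [np.float64(186.86115214676252), np.float64(253.1631054244272)]
[np.float64(228.46844267534618), np.float64(183.80885923569332)] [np.float64(187.89747889373885), np.float64(253.30850297863893)]
```

View pics/c5.png

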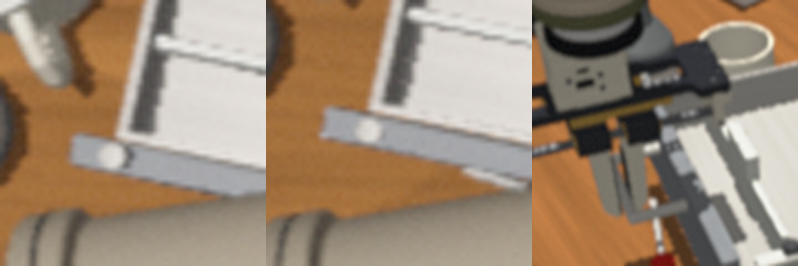

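In the middle crop the pin (370,130) has lost its shadow and side wall compared with the left crop (112,155), so it has sunk. I'll test with a gentle push inward.

{"name": "carry_out", "arguments": {"rows": [[0, 0.001, 0, 0, 0, 0], [0, 0.001, 0, 0, 0, 0], [0, 0.001, 0, 0, 0, 0]]}}

```text
t: 10.22
tool_pos: [0.4633, 0.1434, 0.1018]
orientation: [-2.412, -2.01, 0.002]
force: [-3.9, 2.9, 9.0]
opening: 0.0091
gripper_force: 30.0
```

{"name": "carry_out", "arguments": {"rows": [[0, 0.001, 0, 0, 0, 0], [0, 0.001, 0, 0, 0, 0], [0, 0.001, 0, 0, 0, 0]]}}

```text
t: 10.6
tool_pos: [0.4635, 0.1434, 0.1018]
orientation: [-2.411, -2.01, 0.004]
force: [-7.9, 3.2, 13.5]
opening: 0.0092
gripper_force: 30.0
```

The catch holds (8 N, no travel). Relieve, release, rise.

{"name": "carry_out", "arguments": {"rows": [[0, -0.002, 0, 0, 0, 0], [0, -0.002, 0, 0, 0, 0]]}}

```text
t: 10.85
tool_pos: [0.4627, 0.1435, 0.1018]
orientation: [-2.413, -2.011, 0.0]
force: [-0.2, 3.3, 7.9]
opening: 0.0089
gripper_force: 30.0
```

{"name": "carry_out", "arguments": {"rows": [[0, -0.002, 0, 0, 0, 0], [0, -0.002, 0, 0, 0, 0], [0, -0.002, 0, 0, 0, 0], [0, -0.002, -0.03, 0, 0, 0], [0, -0.002, -0.06, 0, 0, 0], [0, -0.002, -0.1, 0, 0, 0], [0, -0.06, -0.14, 0, 0, 0], [0, -0.1, -0.14, 0, 0, 0], [0, -0.1, -0.14, 0, 0, 0]], "jaw": 145}}

```text
t: 11.98
tool_pos: [0.3634, 0.1617, 0.2425]
orientation: [2.411, 2.013, 0.003]
force: [0.9, -0.1, -0.5]
opening: 0.0402
gripper_force: 0.0
```

```bash
python3 - <<'E'
from h import *
np.set_printoptions(precision=4,suppress=True)
rep();snap('top','t6.png');snap('side','s6.png')
for n in('divider_tab','drawer_handle','catch_top'):
  for c in('side','top'):
    for k in robot.outline_of(c,n)[:1]:
      ys,xs=np.nonzero(k['pixels']);print(n,c,k['conf'],np.round(k['pixel'],1),len(xs),xs.min(),xs.max(),ys.min(),ys.max())
X=np.array([.5716,.1232,.138]);print('exp',proj('top',X),proj('side',X))
a=cv2.imread('pics/t6.png')[190:270,180:320];b=cv2.imread('pics/s6.png')[140:260,210:350]
cv2.imwrite('pics/c6.png',np.vstack([cv2.resize(a,(420,240),interpolation=cv2.INTER_CUBIC),cv2.resize(b,(420,360),interpolation=cv2.INTER_CUBIC)]))
E
```

```text
t 11.975 out 0.256 lat -0.0014 z 0.1406 Fx 0.92 Fy 0.09 Fz -0.5 op 0.04018103991481892
divider_tab side 0.6 [275.1 228.9] 891 256 300 191 264
divider_tab top 0.85 [256.8 238.4] 476 199 316 228 254
drawer_handle side 0.84 [287.3 233.4] 11032 213 357 175 298
drawer_handle top 0.56 [259.8 228.8] 11587 179 329 174 297
catch_top top 0.58 [374.7 247.8] 3707 346 399 210 286
exp [np.float64(257.2537093497731), np.float64(238.74649688380677)] [np.float64(275.4700554807555), np.float64(213.96459069270315)]
```

View pics/c6.png

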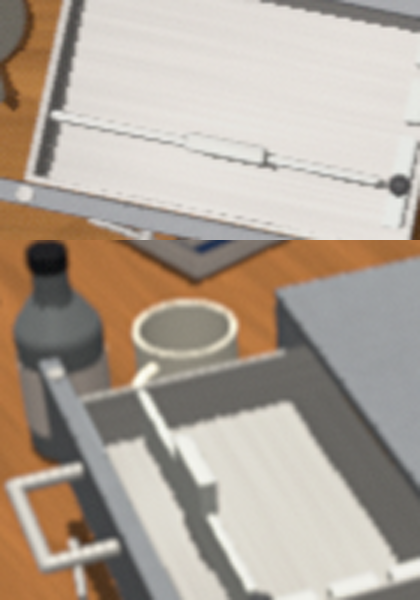

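The tab's top sits at crop (227,149) in the top view and (195,457) in the side view; the pin (55,368 in the side view) is nearly flush, so the catch is in. Triangulating the tab.

```bash
python3 - <<'E'
from h import *
np.set_printoptions(precision=4,suppress=True)
a=(180+227/3,190+149/3);b=(210+195/3,140+(457-240)/3)
X=tri(ray('top',a),ray('side',b));print(X,atz('top',a,.138),np.array(proj('top',X))-a)
for P in([.57,.1255,.22],[.57,.1255,.116]):goto(P)
E
```

```text
[0.5706 0.1255 0.1407] [0.5697 0.1264 0.138 ] [ 0.2854 -0.549 ]
t 12.375 tcp [0.3651 0.1609 0.2411] shift [0.0023 0.2079 0.0209] turn [-0.1  0.   0.2] F [ 0.  -0.6  0. ] op 0.04016588931587535
t 12.375 tcp [0.3651 0.1609 0.2411] shift [0.0024 0.208  0.1249] turn [-0.1  0.   0.2] F [ 0.  -0.6  0. ] op 0.04016588931587535
```

{"name": "carry_out", "arguments": {"rows": [[0.002, 0.05, 0, 0, 0, 0], [0.002, 0.1, 0, 0, 0, 0], [0.002, 0.15, 0, 0, 0, 0], [0.002, 0.2085, 0, 0, 0, 0], [0.002, 0.2085, 0.05, 0, 0, 0], [0.002, 0.2085, 0.08, 0, 0, 0], [0.002, 0.2085, 0.1, 0, 0, 0], [0.002, 0.2085, 0.11, 0, 0, 0], [0.002, 0.2085, 0.12, 0, 0, 0], [0.002, 0.2085, 0.123, 0, 0, 0], [0.002, 0.2085, 0.123, 0, 0, 0]]}}

```text
t: 13.75
tool_pos: [0.5707, 0.1257, 0.1193]
orientation: [2.413, 2.011, 0.001]
force: [0.2, -0.2, -0.5]
opening: 0.0402
gripper_force: 0.0
```

{"name": "carry_out", "arguments": {"rows": [[0, 0, 0, 0, 0, 0], [0, 0, 0, 0, 0, 0], [0, 0, 0, 0, 0, 0], [0, 0, 0, 0, 0, 0]], "jaw": 255, "force": 25}}

```text
t: 14.25
tool_pos: [0.5705, 0.1256, 0.1189]
orientation: [2.413, 2.011, 0.001]
force: [0.8, 0.5, 1.1]
opening: 0.0116
gripper_force: 25.0
```

{"name": "carry_out", "arguments": {"rows": [[0, 0.003, 0, 0, 0, 0], [0, 0.006, 0, 0, 0, 0], [0, 0.01, 0, 0, 0, 0], [0, 0.015, 0, 0, 0, 0], [0, 0.02, 0, 0, 0, 0], [0, 0.025, 0, 0, 0, 0], [0, 0.03, 0, 0, 0, 0], [0, 0.035, 0, 0, 0, 0], [0, 0.038, 0, 0, 0, 0], [0, 0.04, 0, 0, 0, 0], [0, 0.04, 0, 0, 0, 0], [0, 0.04, 0, 0, 0, 0]]}}

```text
t: 15.75
tool_pos: [0.6102, 0.1184, 0.1189]
orientation: [2.413, 2.011, 0.001]
force: [2.6, -0.0, 3.8]
opening: 0.0119
gripper_force: 25.0
```

Moved 40 mm, and the roller pulls slightly onwards into the notch. Release, lift and look.

{"name": "carry_out", "arguments": {"rows": [[0, 0, 0, 0, 0, 0], [0, 0, 0, 0, 0, 0], [0, 0, 0, 0, 0, 0], [0, 0, -0.03, 0, 0, 0], [0, 0, -0.06, 0, 0, 0], [0, 0, -0.1, 0, 0, 0], [0, -0.06, -0.13, 0, 0, 0], [0, -0.12, -0.13, 0, 0, 0], [0, -0.18, -0.13, 0, 0, 0], [0, -0.24, -0.13, 0, 0, 0], [0, -0.24, -0.13, 0, 0, 0], [0, -0.24, -0.13, 0, 0, 0]], "jaw": 145}}

```text
t: 17.25
tool_pos: [0.374, 0.1617, 0.2491]
orientation: [2.412, 2.011, 0.002]
force: [0.2, -0.2, -0.1]
opening: 0.0401
gripper_force: 0.0
```

```bash
python3 - <<'E'
from h import *
np.set_printoptions(precision=4,suppress=True)
rep();snap('top','t7.png');snap('side','s7.png')
a=cv2.imread('pics/t7.png')[165:325,130:410];b=cv2.imread('pics/s7.png')[130:310,200:350]
cv2.imwrite('pics/c7.png',np.hstack([cv2.resize(a,(490,280),interpolation=cv2.INTER_CUBIC),cv2.resize(b,(233,280),interpolation=cv2.INTER_CUBIC)]))
for n in('oil','bin','driver','can','mug','lower_handle'):
  for c in('side','top'):
    for k in robot.outline_of(c,n)[:1]:print(n,c,round(k['conf'],2),np.round(k['pixel'],1))
for d in(.1497,.1897):
  X=np.array([.5705,.1256,.138])+ax*(d-.1497);print(proj('top',X),proj('side',X))
E
```

```text
t 17.25 out 0.2455 lat 0.0005 z 0.1472 Fx 0.26 Fy -0.11 Fz -0.1 op 0.04008635106663067
oil side 0.83 [229.3 170.9]
oil top 0.62 [143.9 230.1]
bin side 0.68 [340.8 331.8]
bin top 0.64 [374.6 246.1]
driver side 0.69 [239.3 281.6]
driver top 0.69 [257.4 280.4]
can side 0.95 [258.8 343.6]
can top 0.84 [354.3 311.4]
mug side 0.95 [269.7 169. ]
mug top 0.92 [167.  193.3]
lower_handle side 0.57 [348.6 276.5]
[np.float64(256.0567671019219), np.float64(239.25877831518198)] [np.float64(274.3596616708062), np.float64(213.52818839132775)]
[np.float64(260.2532740927867), np.float64(220.05997485409972)] [np.float64(294.09634576294246), np.float64(208.62924157318207)]
```

View pics/c7.png

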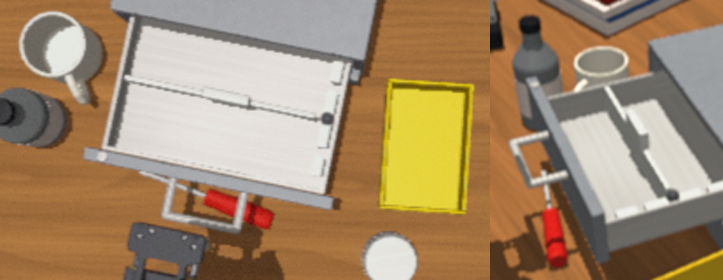

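The tab is now at about (260,221) in the top view, against (260.3,220.1) expected for the next notch. The drawer is still out with its pin sunk, and nothing around it has moved. Handing in.

```bash
python3 -c "
from plant import robot
print(robot.close_job())"
```

```text
the job is handed in; nothing more can be done
None
```

The upper drawer is out about 155 mm with its catch in (it held against an 8 N inward push, and the pull on the stop peaked at about 10 N), the divider is one notch further back, the lower drawer was left shut and nothing around the chest moved; the job is handed in.

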